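Hold the tea tray's end board in place for the screws

TASK

The bamboo tea tray screwed to the counter has lost one end. Pick up its end board (the longer and taller of the two loose boards standing on edge) by the middle, so that the screw holes at both its ends stay free, hold it upright against the tray's open end, its ends flush with the tray's sides and its top edge flush with the rim, and without knocking the tray press it there with a steady push of about 10 newtons for your colleague to drive the screws. Keep the push up for a few seconds and finish while you are still holding and pressing the board; leave everything else standing where it is.

Things in the scene. Friction and masses are not known exactly. Their poses are not given: they have to be found in the camera images.
- tray: Bamboo tray, rigidly fixed to the counter, 220 mm wide (its x) and 260 mm long (its y). Walls 60 mm high, 14 mm thick, on 14 mm feet: underside 14 mm, rim 74 mm above the counter; floor 10 mm thick. Its -y end is open. Origin on the counter under its centre, z up. Glass cups stand in the half away from the open end.
- seat (a point): Middle of the tray's open end, at the height of its underside (14 mm above the counter), in the plane of the side walls' ends, where the board is pressed. Axes as the tray's: +y is the pressing direction, into the tray. The board is right with its origin 8 mm out (-y) from this point and its x axis along the tray's x (either way round).
- end_board: The tray's end board, bamboo, 220 mm long (its x axis), 16 mm thick (its y axis) and 60 mm high, about 0.14 kg, standing loose on its long edge on the counter. Two screw holes at each end, 103 mm from the middle. Both faces are alike. Origin at the centre of its underside, z up.
- board_end_a (a point): Point inside the end board at the screw holes of its -x end: 103 mm from the middle, half way through the thickness, 30 mm above its underside.
- board_end_b (a point): The same at its +x end.
- divider: The tray's loose divider, not needed now: plain bamboo board, 190 mm long (x), 12 mm thick (y), 40 mm high, standing on edge. Origin at the centre of its underside. Leave it standing.
- cup0: Glass cup on the tray's floor, 50 mm high, 58 mm across, origin at the centre of its underside. Leave it.
- cup1: Another such cup on the tray's floor. Leave it.
- cup2: Another such cup on the tray's floor. Leave it.
- jug: Glass serving jug, 120 mm high, 92 mm across, with a handle, on the far side of the boards. Origin at the centre of its underside. Leave it.
- canister: Steel tea canister, 68 mm across, 100 mm high. Origin at the centre of its underside. Leave it.
- screwdriver: The colleague's screwdriver, about 200 mm long, lying on the far part of the counter. Leave it.
Not all that is in view belongs to the job. What is shaped like the end_board but green or yellow is not meant.

How it is judged (in metres and radians):
On the way, in this order (a step that is already met when the one before it is completed fails the run):
1. the end board is picked up, clear of the counter (height (world z) of end_board above 0.022 m and contact force between end_board and the fingers above 2 N), for 0.2 s.
2. the end board is pressed in place with a steady 5 to 15 N for two seconds (x of end_board in the frame of seat between -0.005 and 0.005 m and z of end_board in the frame of seat between -0.005 and 0.005 m and y of board_end_a in the frame of seat between -0.012 and -0.004 m and y of board_end_b in the frame of seat between -0.012 and -0.004 m and angle between end_board's own z axis and vertical below 0.07 rad and linear speed of end_board below 0.01 m/s and x of the grasp point in the frame of end_board between -0.045 and 0.045 m and contact force between end_board and the fingers above 2 N and contact force between end_board and tray between 5 and 15 N), for 2 s.
At the end, for the whole second after the job is handed in: The board is held in the fingers within 45 mm of its middle, upright within 4 degrees, within 5 mm of flush sideways and in height, both ends within 4 mm of the seat plane, at rest, pressed on the tray with 5 to 15 N, for two seconds and through the last second (all of step 2); the arm keeps its last pose, push and grip.
It fails at once if the board is knocked or jammed against the tray (over 30 N) (contact force between end_board and tray above 30 N).
It fails at once if the divider is disturbed (distance of divider from where it was at the start of the episode above 0.02 m or angle between divider's own z axis and vertical above 0.3 rad).
It fails at once if a cup in the tray is disturbed (distance of any of cup0, cup1, cup2 from where it was at the start of the episode above 0.015 m).
It fails at once if the jug, canister or screwdriver is disturbed (distance of any of jug, canister, screwdriver from where it was at the start of the episode above 0.02 m).
It also fails if it takes over 58 s, if anything falls off the work surface, if the arm or the gripper's body presses on something with over 40 N, if the wrist force passes 120 N, or if a joint passes its speed limit or range.

ROBOT

A 7-joint arm with a two-finger parallel gripper is mounted at the origin on the work surface. World frame = base frame: x ahead of the robot, y to its left, z up, the work surface at z = 0. Lengths are in mm, angles in rad, forces in N, time in s.
With the tool pointing down it reaches from about 400 to 900 mm from the base axis. Payload 5.5 kg.
Tool frame: the origin (TCP) lies at the very end of the fingers, on their centre line; the grasp point (between the pads) lies 19 mm behind it; z points along the fingers, y is the line along which they close (so a half turn about z gives the same grasp; the last joint's range is limited). The gripper opens to 85 mm and grips with 20 to 120 N. Pads are 22 mm wide; open, the fingers measure 114 mm over their backs; the gripper's body (76 mm by 85 mm) begins 54 mm behind the grasp point. The pads swing forward as they close: fully open they stand 13 mm farther back than shut.
Start: joints at [1.487, 0.501, -0.427, 1.55, 0.221, 1.138, -0.21], TCP at [220.961, -611.29, 231.31] pointing down, gripper open.
Joint ranges: [-2.88, 2.88], [-0.31, 2.03], [-1.54, 1.56], [0.2, 2.42], [-1.41, 4.55], [0.19, 2.02], [-2.57, 2.57]. Speed limits (rad/s): [2.57, 2.57, 3.14, 3.14, 3.14, 3.14, 3.14].

INTERFACE

Orientations are given as a unit quaternion [x, y, z, w].
In Python, from workcell import manip, cams, spotter gives the robot as it stands.
- The arm moves only by the tool apply_moves, never from a script. Its argument "series" is one flat list of numbers, 5 for each row, row after row: the shift along the tool's x, y, z in mm, then the turn about the tool's z in rad, then the finger opening in mm, from 0 to 85.4. A call has 1 to 20 rows; each row is the pose to reach, as a shift and turn from the pose commanded when the call began, along the tool's axes at that moment; what a row does not reach only later rows make up. A row lasts 1/10 s, in which the tool goes at most 50 mm and 8.59 degrees, less where a joint would pass 70% of its speed; a pose out of reach is approached as far as the arm can. A call with a gripper value outside its range is refused whole. The fingers move at their own pace and stop on an object; "grip_force" is the grip in N (left out, the last holds). Time passes only in rows, so rows that repeat a pose let the fingers close. It gives the time, the measured TCP pose, the force, the opening and the grip force at its end, in the units of the state.
- manip.observe(): the state, without advancing time (a new reading comes with each control period).
- cams.grab_frame(name): name is "side" or "top"; returns a dict with "img" (384x512x3 uint8, blue, green, red), "intrinsics" (3x3 intrinsics, pixels), "world_to_cam" (4x4, takes a point from world to camera coordinates). Camera axes: x right, y up, looking along -z (the intrinsics and any distortion apply to the point x, -y, -z); pixel columns grow to the right and rows downward; lengths in mm; the calibration is good to about 2 mm. A picture is of the moment at which its call begins. There is no depth.
- manip.sign_off(): hands the job in; it is judged then, once.
Trained networks look in the newest picture that a camera, given by its name, has taken for a name from the list of things; names that differ only in an ending like _2 or _b are one class to them, and where a whole thing is asked for, a point or a joint stands for the part that bears it (a point fixed in the world has none). Each returns a list of dicts, best first, with "confidence" (0 to 1); they miss things now and then, are a little off and sometimes report something else, mostly with a low value. They report only what shows in the picture. A call takes as long as a camera call. They do not tell look-alikes from the thing itself.
- spotter.search_frame(camera, label): "box" ([centre column, centre row, width, height] as shares, 0 to 1, of the picture: columns of its width, rows of its height, round what is visible of it).
The state is a dict: "time": time; "q": joint angles; "joint_vel": joint speeds; "joint_torque": joint torques, N m; "tcp_pos": TCP position; "ee_rot": TCP orientation; "force": force on the tool from outside, world axes, zero at the start; "wrist_torque": the same for the moment, N m; "finger_gap": opening from 0.0 (shut) to 1.0 (fully open); "finger_force": force on a finger pad.
Only numpy, scipy, OpenCV 4.12 (cv2) and the standard library are available. Lean on these libraries where they do the work, as an engineer would, in place of code of your own. Each camera call takes 0.05 s, during which the arm holds its last target. There are 200 camera calls.

## Working session

There is one attempt and no reset: what is moved stays moved. The work goes in short steps, Python scripts to look and compute and a tool call to move; the robot and the scene stay as the last step left them, time stands still between calls to the robot, and variables do not carry over. Pictures are saved under pics/ and viewed, at most 10 in all, crops included, and the job is handed in when it is done.

Besides the shell and the picture viewer there is one more tool, called after "Request:" in YAML: its name, and indented under it one key for each argument. apply_moves: Moves the arm, as the interface text tells. Its arguments: {"type":"object","properties":{"series":{"type":"array"},"grip_force":{"type":"number"}},"required":["series"]}

```bash
ls; mkdir -p pics; python3 - <<'E'
from workcell import manip,cams,spotter
import cv2,numpy as np
s=manip.observe();print({k:np.round(v,3).tolist() for k,v in s.items()})
for c in("top","side"):
    f=cams.grab_frame(c);cv2.imwrite(f"pics/{c}0.png",f["img"]);print(c,f["intrinsics"],np.round(f["world_to_cam"],4).tolist(),[k for k in f])
    for l in("tray","end_board","divider","jug","canister"):
        print(l,[(np.round(np.array(d["box"])*[512,384,512,384]).tolist(),round(d["confidence"],2)) for d in spotter.search_frame(c,l)[:4]])
E
```

```text
pics
{'time': 0.0, 'q': [1.487, 0.502, -0.427, 1.551, 0.221, 1.138, -0.21], 'joint_vel': [-0.001, -0.001, -0.001, -0.0, 0.001, -0.001, -0.0], 'joint_torque': [-0.0, -56.952, -5.816, -28.094, 0.011, 0.012, -0.0], 'tcp_pos': [220.653, -610.657, 230.215], 'ee_rot': [0.985, 0.173, -0.0, -0.001], 'force': [1.045, 1.228, -0.305], 'wrist_torque': [-0.03, 0.02, 0.057], 'finger_force': 0.0, 'finger_gap': 0.997}
top [[349.54602008   0.         259.20327798]
 [  0.         349.54602008 190.77850492]
 [  0.           0.           1.        ]] [[-0.0435, -0.9991, 0.0013, -55.9775], [0.9761, -0.0422, 0.2131, -508.8035], [-0.2128, 0.0106, 0.977, -956.2249], [0.0, 0.0, 0.0, 1.0]] ['img', 'intrinsics', 'world_to_cam']
tray [([153.0, 167.0, 106.0, 84.0], 0.75)]
end_board [([357.0, 201.0, 39.0, 70.0], 0.85), ([332.0, 291.0, 81.0, 20.0], 0.76), ([389.0, 127.0, 59.0, 45.0], 0.74)]
divider [([294.0, 184.0, 5.0, 63.0], 0.67)]
jug [([317.0, 118.0, 39.0, 33.0], 0.93)]
canister [([136.0, 152.0, 21.0, 22.0], 0.47), ([359.0, 202.0, 42.0, 74.0], 0.28)]
side [[359.72900332   0.         251.5481216 ]
 [  0.         359.72900332 194.27259874]
 [  0.           0.           1.        ]] [[-0.9922, -0.1237, 0.0131, 501.6089], [0.1032, -0.7598, 0.642, -138.1323], [-0.0695, 0.6383, 0.7666, -971.3677], [0.0, 0.0, 0.0, 1.0]] ['img', 'intrinsics', 'world_to_cam']
tray [([193.0, 298.0, 139.0, 141.0], 0.56)]
end_board [([275.0, 134.0, 69.0, 28.0], 0.97), ([216.0, 105.0, 20.0, 47.0], 0.83), ([356.0, 163.0, 26.0, 62.0], 0.64)]
divider [([210.0, 323.0, 25.0, 32.0], 0.69), ([252.0, 172.0, 61.0, 21.0], 0.65)]
jug [([193.0, 143.0, 29.0, 46.0], 0.65), ([145.0, 221.0, 53.0, 19.0], 0.26)]
canister [([188.0, 178.0, 23.0, 32.0], 0.97), ([275.0, 133.0, 66.0, 24.0], 0.3)]
```

View pics/top0.png

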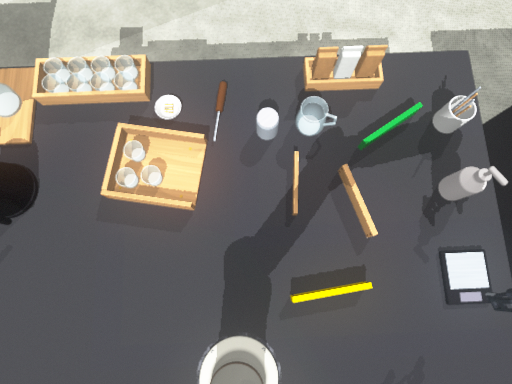

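View pics/side0.png

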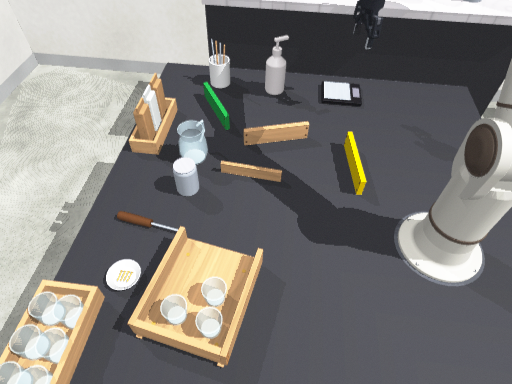

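Top view: the tray is at about (155,167) with its open end to the right (col ~203). The end board runs from (343,168) to (373,235), the divider is at (296,183), and the jug (312,117) and canister (267,124) are behind. The side view shows the board at (276,134) and the tray at (200,295). Next I fit box silhouettes in both cameras.

```bash
cat > h.py <<'E'
from workcell import manip,cams,spotter
import cv2,numpy as np
from scipy.optimize import minimize
def proj(f,P):
    P=np.c_[np.atleast_2d(P),np.ones(len(np.atleast_2d(P)))]@np.array(f["world_to_cam"]).T
    p=np.c_[P[:,0],-P[:,1],-P[:,2]]@np.array(f["intrinsics"]).T
    return p[:,:2]/p[:,2:]
def back(f,u,z):
    W=np.array(f["world_to_cam"]);R,t=W[:3,:3],W[:3,3];d=np.linalg.inv(f["intrinsics"])@[u[0],u[1],1]
    d=R.T@(d*[1,-1,-1]);c=-R.T@t;return c+d*(z-c[2])/d[2]
def box(x0,x1,y0,y1,z0,z1): return np.array([[x,y,z] for x in(x0,x1) for y in(y0,y1) for z in(z0,z1)],float)
MOD=dict(end_board=[box(-110,110,-8,8,0,60)],divider=[box(-95,95,-6,6,0,40)],
 tray=[box(-110,110,-130,130,14,24),box(-110,-96,-130,130,14,74),box(96,110,-130,130,14,74),box(-110,110,116,130,14,74)])
def place(B,p):
    c,s=np.cos(p[2]),np.sin(p[2]);return B@np.array([[c,s,0],[-s,c,0],[0,0,1]])+[p[0],p[1],p[3] if len(p)>3 else 0]
S=4
def sil(f,mod,p,shape):
    m=np.zeros((shape[0]*S,shape[1]*S),np.uint8)
    for B in mod: cv2.fillConvexPoly(m,cv2.convexHull(np.round(((proj(f,place(B,p))+.5)*S-.5)*16).astype(np.int32)),1,shift=4)
    return m
def mask(img,b,pad=8):
    h=cv2.cvtColor(img,cv2.COLOR_BGR2HSV);m=((h[...,0]<28)&(h[...,0]>5)&(h[...,1]>60)&(h[...,2]>50)).astype(np.uint8)
    k=np.zeros_like(m);x,y,w,hh=b;k[int(max(0,y-hh/2-pad)):int(y+hh/2+pad),int(max(0,x-w/2-pad)):int(x+w/2+pad)]=1
    m*=k
    c,_=cv2.findContours(m,cv2.RETR_EXTERNAL,cv2.CHAIN_APPROX_NONE);o=np.zeros_like(m)
    cv2.drawContours(o,[max(c,key=cv2.contourArea)],-1,1,-1);return o
def fit(fs,ms,mod,p0):
    M=[cv2.resize(m,None,fx=S,fy=S,interpolation=cv2.INTER_LINEAR) for m in ms]
    def cost(p): 
        r=0
        for f,m in zip(fs,M):
            s=sil(f,mod,p,f["img"].shape);r+=1-(s&m).sum()/(s|m).sum()
        return r
    best=None
    for dy in(-.15,0,.15):
        q=np.array(p0,float);q[2]+=dy
        r=minimize(cost,q,method="Nelder-Mead",options=dict(initial_simplex=np.vstack([q]+[q+d for d in np.diag([15,15,.08])]),xatol=.05,fatol=1e-4))
        if best is None or r.fun<best.fun:best=r
    return best
E
cat > m.py <<'E'
from h import *
fs={c:cams.grab_frame(c) for c in("top","side")}
B=dict(end_board=([357,201,39,70],[275,134,69,28]),divider=([294,184,6,63],[252,172,61,21]),tray=([153,167,106,84],[200,295,125,130]))
for n,(bt,bs) in B.items():
    g=back(fs["top"],bt[:2],30)
    yaw={"end_board":np.arctan2(*(back(fs["top"],(373,233),60)-back(fs["top"],(345,168),60))[1::-1]),"divider":0,"tray":0}[n]
    for cs in (("top","side"),("top",),("side",)):
        ms=[mask(fs[c]["img"],dict(top=bt,side=bs)[c]) for c in cs]
        r=fit([fs[c] for c in cs],ms,MOD[n],[g[0],g[1],yaw]);print(n,cs,np.round(r.x,3),round(r.fun,3))
        if len(cs)==2:
            for c in cs:
                for b in MOD[n]: cv2.polylines(fs[c].setdefault("o",cv2.resize(fs[c]["img"],None,fx=2,fy=2)),[cv2.convexHull(np.round(proj(fs[c],place(b,r.x))*2+.5).astype(np.int32))],1,(255,0,255),1)
cv2.imwrite("pics/fit.png",np.hstack([fs["top"]["o"][200:540,190:790][:, :600],])) 
cv2.imwrite("pics/fits.png",fs["side"]["o"][200:740,240:700])
for l,u in(("jug",(316,130)),("canister",(267,134)),("cyl",(300,130))): print(l,back(fs["top"],u,0 if l!="cyl" else 120))
E
python3 m.py
```

```text
end_board ('top', 'side') [ 469.797 -364.237   -2.828] 0.087
end_board ('top',) [ 469.631 -363.878   -2.827] 0.042
end_board ('side',) [ 469.993 -365.469   -2.826] 0.039
divider ('top', 'side') [ 5.33298e+02 -1.87546e+02 -9.30000e-02] 0.164
divider ('top',) [ 5.33212e+02 -1.87358e+02 -9.30000e-02] 0.091
divider ('side',) [ 5.32579e+02 -1.88798e+02 -9.00000e-02] 0.052
tray ('top', 'side') [ 5.96400e+02  2.25406e+02 -1.84000e-01] 0.034
tray ('top',) [ 5.96352e+02  2.25445e+02 -1.84000e-01] 0.018
tray ('side',) [ 5.96415e+02  2.25384e+02 -1.84000e-01] 0.016
jug [ 707.34208942 -267.28956221    0.        ]
canister [ 700.56729509 -111.23455616    0.        ]
cyl [ 661.32843319 -199.36135434  120.        ]
```

Request:
apply_moves:
  series: [318,-147,60,0.034,85,318,-147,100,0.034,85,318,-147,100,0.034,85,318,-147,100,0.034,85,318,-147,100,0.034,85,318,-147,100,0.034,85,318,-147,100,0.034,85,318,-147,100,0.034,85,318,-147,100,0.034,85,318,-147,100,0.034,85,318,-147,100,0.034,85,318,-147,100,0.034,85]

```text
time: 1.9
tcp_pos: [468.7, -367.3, 131.7]
ee_rot: [0.988, 0.154, -0.0, 0.001]
force: [0.0, -0.2, 0.8]
finger_gap: 0.992
finger_force: 0.0
```

View pics/fit.png

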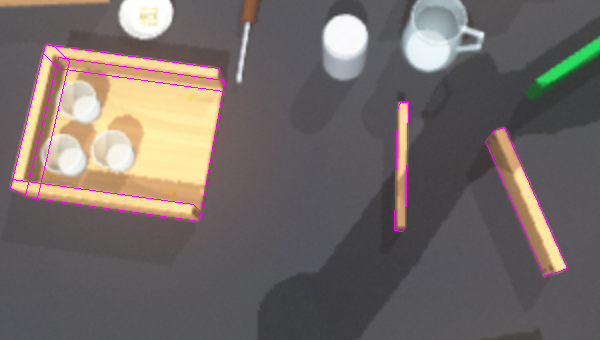

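The overlaid outlines match the boards and the tray. Now I descend and grip.

Request:
apply_moves:
  series: [2,-2.5,35,0,60,2,-2.5,70,0,60,2,-2.5,95,0,60,2,-2.5,110,0,60,2,-2.5,110,0,60,2,-2.5,110,0,60,2,-2.5,110,0,0,2,-2.5,110,0,0,2,-2.5,110,0,0,2,-2.5,110,0,0,2,-2.5,110,0,0,2,-2.5,110,0,0,2,-2.5,110,0,0,2,-2.5,110,0,0,2,-2.5,110,0,0,2,-2.5,110,0,0]
  grip_force: 60

```text
time: 3.5
tcp_pos: [471.9, -362.6, 22.4]
ee_rot: [0.988, 0.156, 0.0, 0.001]
force: [-0.9, -0.1, 5.7]
finger_gap: 0.184
finger_force: 58.9
```

Request:
apply_moves:
  series: [0,0,-15,0,0,0,0,-40,0,0,0,0,-70,0,0,0,0,-100,0,0,0,0,-110,0,0,0,0,-110,0,0,0,0,-110,0,0,0,0,-110,0,0]

```text
time: 4.3
tcp_pos: [470.0, -361.2, 129.5]
ee_rot: [0.988, 0.156, -0.001, -0.001]
force: [0.9, 0.0, -0.4]
finger_gap: 0.181
finger_force: 58.6
```

Request:
apply_moves:
  series: [8,-14,0,0.02,0,25,-42,0,0.06,0,46,-77,0,0.11,0,67,-112,0,0.16,0,88,-147,0,0.21,0,109,-182,0,0.26,0,130,-217,0,0.31,0,150,-252,0,0.355,0,170,-285,0,0.4,0,188,-315,0,0.44,0,203,-340,0,0.475,0,211,-354,0,0.497,0,211,-354,0,0.497,0,211,-354,0,0.497,0,211,-354,0,0.497,0]

```text
time: 5.8
tcp_pos: [562.3, 37.9, 130.5]
ee_rot: [0.996, -0.093, -0.001, 0.001]
force: [0.1, -0.3, -0.4]
finger_gap: 0.182
finger_force: 58.7
```

```bash
cat > look.py <<'E'
import sys
from h import *
n=sys.argv[1];s=manip.observe();t=np.array(s["tcp_pos"]);q=s["ee_rot"];A=2*np.arctan2(q[1],q[0])
fs=[cams.grab_frame(c) for c in("top","side")]
print("tcp",t.round(1),"A",round(A,4),"F",np.round(s["force"],1),s["time"])
out=[]
for f in fs:
    o=cv2.resize(f["img"],None,fx=2,fy=2)
    for b in MOD["end_board"]:
        p=[t[0],t[1],A,t[2]-22]
        cv2.polylines(o,[cv2.convexHull(np.round(proj(f,place(b,p))*2+.5).astype(np.int32))],1,(255,0,255),1)
    u=(proj(f,t)[0]*2).astype(int);x=int(np.clip(u[0]-200,0,624));y=int(np.clip(u[1]-200,0,368));out.append(o[y:y+400,x:x+400]);print("crop",x,y)
cv2.imwrite(f"pics/{n}.png",np.hstack(out))
E
python3 look.py pre
```

```text
tcp [562.3  37.9 130.5] A -0.1857 F [ 0.1 -0.3 -0.4] 5.8
crop 231 132
crop 254 208
```

View pics/pre.png

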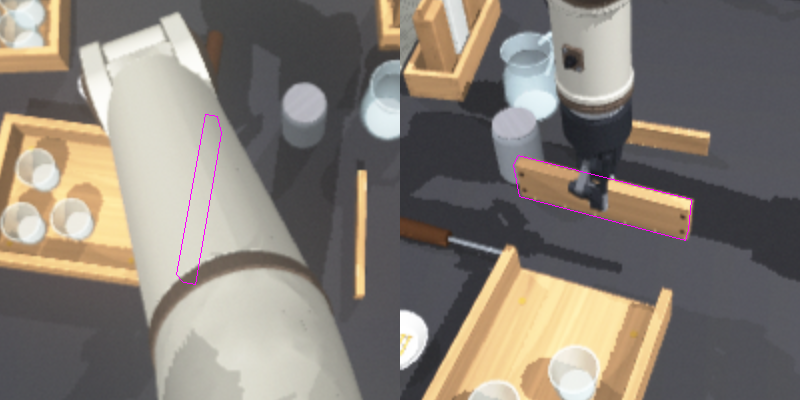

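The side view shows the board gripped at its middle with both ends free. My predicted outline lies within about a pixel of it. A hull fit in the side camera gives the residual offset.

```bash
cat > off.py <<'E'
from h import *
s=manip.observe();t=np.array(s["tcp_pos"]);q=s["ee_rot"];A=2*np.arctan2(q[1],q[0]);f=cams.grab_frame("side")
ex=np.array([np.cos(A),np.sin(A)])
def P(v): return [t[0]+v[0]*ex[0],t[1]+v[0]*ex[1],A+v[2],t[2]-22+v[1]]
u=proj(f,place(MOD["end_board"][0],P([0,0,0])));lo,hi=u.min(0),u.max(0)
m=mask(f["img"],[*((lo+hi)/2),*(hi-lo)],3)
h=np.zeros_like(m);cv2.fillConvexPoly(h,cv2.convexHull(cv2.findNonZero(m)),1)
M=cv2.resize(h,None,fx=S,fy=S,interpolation=cv2.INTER_LINEAR)
def cost(v): 
    g=sil(f,MOD["end_board"],P(v),h.shape);return 1-(g&M).sum()/(g|M).sum()
r=minimize(cost,[0,0,0],method="Nelder-Mead",options=dict(initial_simplex=[[0,0,0],[4,0,0],[0,4,0],[0,0,.04]],xatol=.02,fatol=1e-4))
print("along-x, z, yaw offset",r.x.round(3),r.fun, "pose",np.round(P(r.x),3))
g=np.array([571.1,89.7]);print("tcp target",(g-ex*r.x[0]).round(1),"z",36-r.x[1])
E
python3 off.py
```

```text
along-x, z, yaw offset [-2.908  1.502  0.007] 0.05078419174224813 pose [ 5.59812e+02  3.84240e+01 -1.79000e-01  1.10397e+02]
tcp target [574.   89.2] z 34.497943825652214
```

Request:
apply_moves:
  series: [2,0,20,0,0,2,0,45,0,0,2,0,70,0,0,2,0,88,0,0,2,0,95,0,0,2,0,95,0,0,2,0,95,0,0,2,-12,95,0,0,2,-24,95,0,0,2,-34,95,0,0,2,-40,95,0,0,2,-42,95,0,0,2,-42,95,0,0,2,-42,95,0,0,2,-42,95,0,0]

```text
time: 7.45
tcp_pos: [572.6, 79.9, 36.2]
ee_rot: [0.996, -0.092, -0.0, 0.0]
force: [0.5, -1.2, -1.0]
finger_gap: 0.18
finger_force: 58.8
```

```bash
python3 look.py near; python3 off.py
```

```text
tcp [572.6  79.9  36.2] A -0.185 F [ 0.5 -1.2 -1. ] 7.45
crop 210 145
crop 244 278
along-x, z, yaw offset [-1.513 -0.926  0.033] 0.4642361799088568 pose [ 5.71157e+02  8.03470e+01 -1.53000e-01  1.33360e+01]
tcp target [572.6  89.4] z 36.925631877233315
```

View pics/near.png

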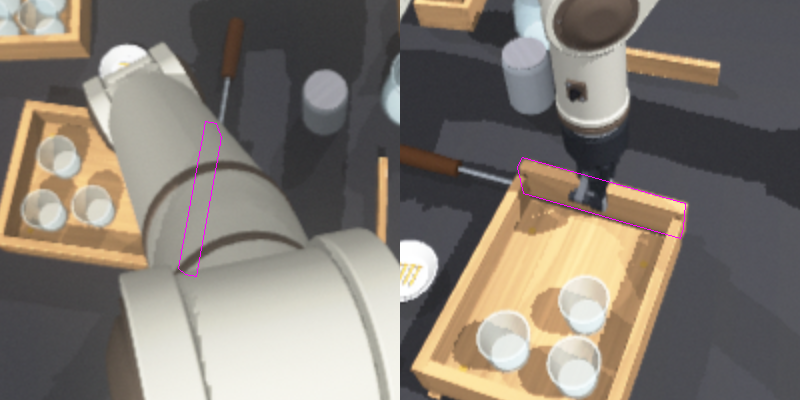

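The board is in front of the open end with its ends lined up with the walls. The second offset fit is invalid because the tray's colour got into the mask. I close the gap slowly.

Request:
apply_moves:
  series: [0,-1.5,0,0,0,0,-3,0,0,0,0,-4.5,0,0,0,0,-6,0,0,0,0,-7,0,0,0,0,-7,0,0,0,0,-7,0,0,0]

```text
time: 8.3
tcp_pos: [573.9, 87.7, 36.3]
ee_rot: [0.996, -0.092, 0.0, 0.0]
force: [-0.6, -0.3, -2.0]
finger_gap: 0.178
finger_force: 58.8
```

Request:
apply_moves:
  series: [0,-0.5,0,0,0,0,-1,0,0,0,0,-1.5,0,0,0,0,-2,0,0,0,0,-2,0,0,0]

```text
time: 8.8
tcp_pos: [574.3, 89.3, 36.3]
ee_rot: [0.996, -0.092, -0.0, 0.0]
force: [0.1, -1.3, -1.8]
finger_gap: 0.184
finger_force: 58.8
```

Request:
apply_moves:
  series: [0,-0.5,0,0,0,0,-1,0,0,0,0,-1,0,0,0,0,-1,0,0,0]

```text
time: 9.2
tcp_pos: [574.3, 89.3, 36.3]
ee_rot: [0.996, -0.092, -0.0, 0.001]
force: [-2.7, -5.3, 1.5]
finger_gap: 0.176
finger_force: 59.2
```

Request:
apply_moves:
  series: [0,-0.5,0,0,0,0,-0.8,0,0,0,0,-0.8,0,0,0,0,-0.8,0,0,0,0,-0.8,0,0,0]

```text
time: 9.7
tcp_pos: [574.3, 89.3, 36.3]
ee_rot: [0.996, -0.093, -0.0, 0.001]
force: [-2.4, -6.0, 2.8]
finger_gap: 0.182
finger_force: 59.4
```

```bash
python3 look.py press; python3 - <<'E'
from h import *
for i in range(6):
    cams.grab_frame("top");s=manip.observe();print(np.round(s["force"],1),np.round(s["wrist_torque"],2),np.round(s["tcp_pos"],1))
E
```

```text
tcp [574.3  89.3  36.3] A -0.1853 F [-2.4 -6.   2.8] 9.7
crop 204 144
crop 241 284
[-2.9 -5.6  2.6] [-1.23  0.41  0.07] [574.3  89.3  36.3]
[-2.3 -6.6  2.7] [-1.25  0.47  0.09] [574.3  89.3  36.3]
[-2.7 -5.5  2.6] [-1.24  0.39  0.12] [574.3  89.3  36.3]
[-2.4 -6.2  3.6] [-1.25  0.42  0.07] [574.3  89.3  36.3]
[-2.3 -6.4  3.9] [-1.14  0.44  0.1 ] [574.3  89.3  36.3]
[-2.7 -6.4  3.4] [-1.23  0.43  0.07] [574.3  89.3  36.3]
```

View pics/press.png

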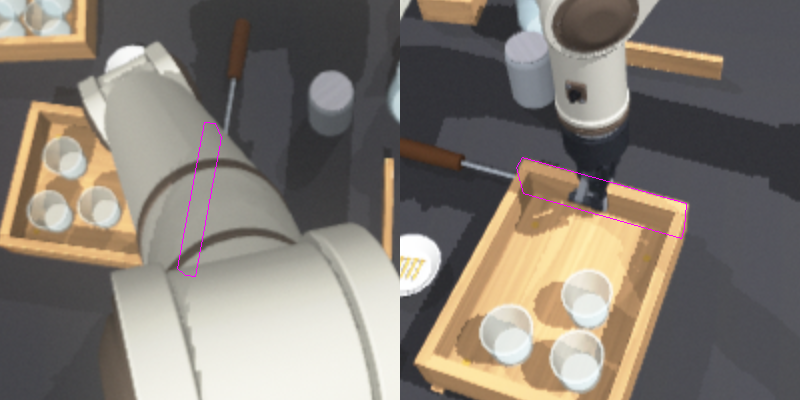

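Board is flush against the wall ends in the side view, push about 6 N. Raise it to ~10 N.

Request:
apply_moves:
  series: [0,-0.3,0,0,0,0,-0.6,0,0,0,0,-0.9,0,0,0,0,-1.2,0,0,0,0,-1.2,0,0,0,0,-1.2,0,0,0,0,-1.2,0,0,0,0,-1.2,0,0,0]

```text
time: 10.9
tcp_pos: [574.3, 89.3, 36.3]
ee_rot: [0.996, -0.093, -0.001, 0.002]
force: [-4.1, -8.3, 3.9]
finger_gap: 0.183
finger_force: 59.7
```

Request:
apply_moves:
  series: [0,0,0,0,0,0,0,0,0,0,0,0,0,0,0,0,0,0,0,0,0,0,0,0,0,0,0,0,0,0,0,0,0,0,0,0,0,0,0,0,0,0,0,0,0,0,0,0,0,0,0,0,0,0,0,0,0,0,0,0,0,0,0,0,0,0,0,0,0,0,0,0,0,0,0,0,0,0,0,0,0,0,0,0,0,0,0,0,0,0,0,0,0,0,0,0,0,0,0,0]

```text
time: 12.9
tcp_pos: [574.2, 89.3, 36.3]
ee_rot: [0.996, -0.093, -0.001, 0.002]
force: [-3.3, -8.7, 4.7]
finger_gap: 0.181
finger_force: 59.7
```

Request:
apply_moves:
  series: [0,0,0,0,0,0,0,0,0,0,0,0,0,0,0,0,0,0,0,0,0,0,0,0,0,0,0,0,0,0,0,0,0,0,0,0,0,0,0,0,0,0,0,0,0,0,0,0,0,0,0,0,0,0,0,0,0,0,0,0,0,0,0,0,0,0,0,0,0,0,0,0,0,0,0,0,0,0,0,0,0,0,0,0,0,0,0,0,0,0,0,0,0,0,0,0,0,0,0,0]

```text
time: 14.9
tcp_pos: [574.2, 89.3, 36.3]
ee_rot: [0.996, -0.093, -0.001, 0.002]
force: [-4.1, -8.6, 4.6]
finger_gap: 0.182
finger_force: 59.7
```

```bash
python3 - <<'E'
from h import *
f=cams.grab_frame("side");s=manip.observe();print(np.round(s["force"],1),s["time"])
o=cv2.resize(f["img"][150:300,180:340],None,fx=5,fy=5,interpolation=cv2.INTER_CUBIC)[:600]
for z in(14,74):
  for p in place(np.array([[-110,-130,z],[110,-130,z],[-110,-146,z],[110,-146,z]],float),[596.4,225.4,-.184]):
    u=(proj(f,p)[0]+.5-[180,150])*5;cv2.circle(o,tuple(u.astype(int)),3,(255,0,255),1)
cv2.imwrite("pics/fin.png",o)
E
```

```text
[-2.7 -9.7  5.1] 14.95
```

View pics/fin.png

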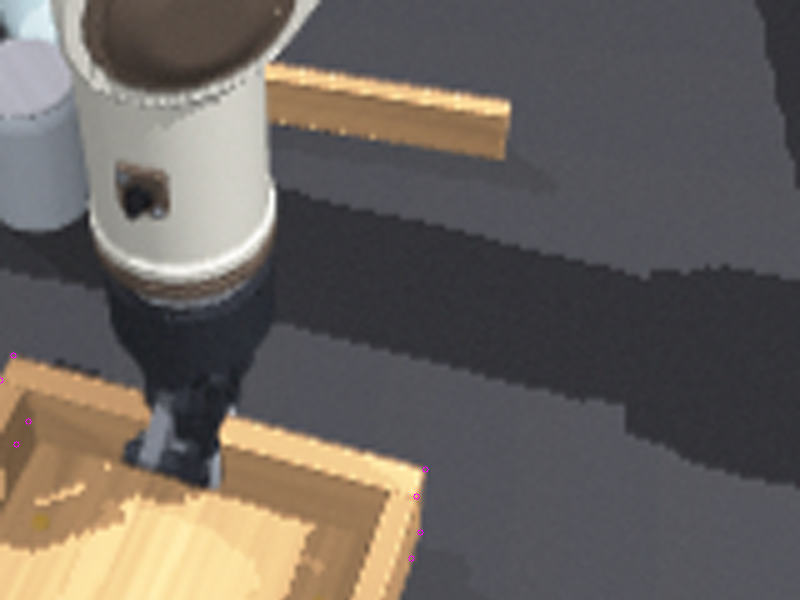

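The board's top corners, at crop (425,468) and (13,358), lie on the predicted flush corners to within about a millimetre. The push is steady at about 9–10 N, so I hand in.

```bash
python3 -c "
from workcell import manip
print(manip.sign_off())"
```

```text
the job is handed in; nothing more can be done
None
```

The end board is held by its middle and pressed against the tray's open end with about 9–10 N by the wrist force reading. It is flush to within about 1 mm by camera, nothing else was seen to move, and the job is handed in; no verdict came back.

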